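Uncap the pipe bend and fill the cap tin

ROBOT

A 6-joint arm with a two-finger parallel gripper is mounted at the origin on the work surface. World frame = base frame: x ahead of the robot, y to its left, z up, the work surface at z = 0. Lengths are in m, angles in rad, forces in N, time in s.
With the tool pointing down it reaches from about 0.3 to 0.775 m from the base axis. Payload 14.6 kg.
Tool frame: the origin (TCP) lies between the finger pads; the fingertips stand 8 mm ahead of it and the grasp point (between the pads) lies 11 mm behind it (ctrl.tip_reach is the distance from the TCP to the fingertips, in m); y points along the fingers, z is the direction in which the jaws open and shut, and the axes are right-handed (so a half turn about y gives the same grasp; the last joint's range is limited). The gripper opens to 94 mm and grips with 3 to 60 N. Pads are 16 mm wide; open, the fingers measure 119 mm over their backs; the gripper's body (75 mm by 177 mm) begins 78 mm behind the grasp point.
Start: joints at [1.145, 0.3, 1.521, -0, 1.321, -0.067], TCP at [0.193, 0.515, 0.213] pointing down, gripper open.
Joint ranges: [-3.03, 3.03], [-0.79, 2.21], [0.23, 2.52], [-1.04, 4.18], [0, 3.07], [-2.55, 2.55]. Speed limits (rad/s): [2.22, 2.22, 2.57, 3.14, 3.14, 3.14].

INTERFACE

Orientations are given as [roll, pitch, yaw] about the fixed x, y, z axes, in that order (R = Rz(yaw) Ry(pitch) Rx(roll)).
In Python, from station import ctrl gives the robot as it stands.
- The arm moves only by the tool play_rows, never from a script. Its arguments are lists of equal length, an entry for each row: "twist": the turn, a rotation vector about the world's x, y, z as a fraction of full scale, a list of three; "travel": the shift along the world's x, y, z as a fraction of full scale, a list of three; "grip": the gripper's target within -1 to 1 (shut at 1, half-way at 0, fully open at -1). A call has 1 to 12 rows; each row shifts and turns the commanded pose from where the row before left it; what a row does not reach is not made up. Full scale, the value 1, is 5 cm for a shift and 90 degrees for a turn. A row lasts 1/10 s, in which the tool goes at most 50 mm and 8.59 degrees, less where a joint would pass 70% of its speed; a pose out of reach is approached as far as the arm can. A call with a number of a shift or a turn outside -1 to 1 is refused whole. A call with a gripper value outside its range is refused whole. The fingers move at their own pace and stop on an object; "force" is the grip in N (left out, the last holds). Time passes only in rows, so rows that do not move let the fingers close. It gives the time, the measured TCP pose, the force and the opening at its end, in the units of the state.
- ctrl.get_obs(): the state, without advancing time (a new reading comes with each control period).
- ctrl.camera(name): name is "scene" or "top" or "wrist"; returns a dict with "img" (400x640x3 uint8, red, green, blue), "vfov" (degrees; the focal length in pixels is half the picture's height over the tangent of half this angle, whatever the lens; pixels are square), "cx", "cy" (the principal point, pixels), "k1" (the pictures are not rectified: a ray, as slopes to the right and down, at radius r is drawn at 1 + k1 r^2 times it, then the intrinsics apply), "rvec" (rotation vector, rad) and "tvec" (3), from world to camera coordinates, as OpenCV has them. Camera axes: x right, y down, z forward; pixel columns grow to the right and rows downward; lengths in m; the calibration is good to about 2 mm. A picture is of the moment at which its call begins. There is no depth.
- ctrl.hand_in(): hands the job in, once; it reports no verdict.
Trained networks look in a picture, given as the dict that the camera call returned (one of the last four; its "shot" number tells which), for a name from the list of things; names that differ only in an ending like _2 or _b are one class to them, and where a whole thing is asked for, a point or a joint stands for the part that bears it (a point fixed in the world has none). Each returns a list of dicts, best first, with "confidence" (0 to 1); they miss things now and then, are a little off and sometimes report something else, mostly with a low value. They report only what shows in the picture. A call takes as long as a camera call. They do not tell look-alikes from the thing itself.
- ctrl.boxes_of(name, picture): "point" ([column, row] in pixels, amid what is visible of it).
- ctrl.trace(name, picture): "pixels" (400x640 bool, what is visible of it) and "point" ([column, row] in pixels, amid what is visible of it).
The state is a dict: "time_s": time; "qpos": joint angles; "joint_vel": joint speeds; "tau": joint torques, N m; "ee_pos": TCP position; "eef_rot": TCP orientation; "force": force on the tool from outside, world axes, zero at the start; "moment": the same for the moment, N m; "grip_width": finger opening in m.
Only numpy, scipy, OpenCV 4.12 (cv2) and the standard library are available. Lean on these libraries where they do the work, as an engineer would, in place of code of your own. Each camera call takes 0.05 s, during which the arm holds its last target.

TASK

The grey flanged pipe bend is about to be fitted: pull the dark dust cap off its slanted end and set it down, knob up, in the one free place among the six caps in the shallow round tin, so that all seven lie flat on the tin's bottom in one close-packed layer. Set the cap down into its place rather than dropping it, leave the bend standing where it is, do not disturb the other things on the bench, and let go and draw back at the end.

Things in the scene. Friction and masses are not known exactly. Their poses are not given: they have to be found in the camera images.
- cap_mid (a point): The loose dark grey plastic dust cap on the bend, 46 mm tall: a round skirt 44 mm in diameter, 22 mm tall (bore 18 mm deep, open below) and on top a centred round pull knob, 16 mm in diameter, 24 mm tall. This point: on its axis, 23 mm above the underside, 1 mm above the skirt's top. z axis: the cap's axis, skirt to knob; at the start it leans 30 degrees from vertical.
- bend: The pipe bend, painted grey, loose but heavy (1.8 kg), standing on its flange (115 mm in diameter, 16 mm thick). Its pipe, 33.7 mm in diameter, rises 100 mm, bends 30 degrees to the bend's own -x side, which points to the world's -x within 35 degrees, and ends in the capped plain end. Origin: centre of the flange's underside; z up.
- pipe_end (a point): Centre of the end face of the bend's slanted pipe, inside the cap: -42.6 mm from the bend's origin along its x and 184.0 mm up. The pipe's axis there points out along (-0.5, 0, 0.866) in the bend's frame. Axes as those of the bend.
- tin: Shallow round steel tin, no lid, loose, 0.3 kg: 148 mm across, inside 144 mm, bottom 2 mm thick, rim 24 mm high. Origin: centre of its underside. It takes one layer of seven caps, one in the middle and six round it, 47 mm apart; one outer place is free. Skirts of seated caps end level with the rim; only the knobs stand above, some 31 mm free between them.
- free_place (a point): Centre of the free place, on the upper face of the tin's bottom, 47 mm from the tin's centre along the tin's own +x axis. About 3 mm is left between a cap set here and each neighbour, and the neighbours are loose.
- cap: The same loose cap as cap_mid (about 30 g); this point is the centre of its open underside, same axes. It slips off freely along its axis (1.5 mm play all round) and is clear of the pipe after 18 mm. Only held by the knob, not the skirt, does it fit between the other caps.
- cap1: A cap of the same shape lying knob up in the middle of the tin, loose. Origin: centre of its underside.
- cap2: A cap of the same shape lying knob up in the outer place 60 degrees round the tin's centre from the free place, loose. Origin: centre of its underside.
- cap3: A cap of the same shape lying knob up in the outer place 120 degrees round the tin's centre from the free place, loose. Origin: centre of its underside.
- cap4: A cap of the same shape lying knob up in the outer place 180 degrees round the tin's centre from the free place, loose. Origin: centre of its underside.
- cap5: A cap of the same shape lying knob up in the outer place 240 degrees round the tin's centre from the free place, loose. Origin: centre of its underside.
- cap6: A cap of the same shape lying knob up in the outer place 300 degrees round the tin's centre from the free place, loose. Origin: centre of its underside.
- bin: Bystander: small blue open-fronted parts bin with pipe nipples in it, 165 x 105 x 78 mm; origin under its centre.
- tee: Bystander: dark iron pipe tee lying on the bench, 72 mm long, 44 mm high; origin under the middle of its run.
- bottle: Bystander: white plastic bottle with a blue cap, 68 mm in diameter, 180 mm tall; origin under its centre.
- wrench: Bystander: steel wrench, 200 mm long, lying flat near the robot; its x axis runs along it.
Mind the look-alikes: they are no part of the job. What is shaped like the cap2 but red is not meant. What is shaped like the cap but pink is not meant.

How it is judged:
By the outcome, as a careful person would: the job done as asked, in the order asked, and still so for the second after the job is handed in, with the robot touching nothing.
It also fails if it takes over 35 s, if anything falls off the work surface, if the arm or the gripper's body presses on something with over 40 N, if the wrist force passes 120 N, or if a joint passes its speed limit or range.

## Working session

There is one attempt and no reset: what is moved stays moved. The work goes in short steps, Python scripts to look and compute and a tool call to move; the robot and the scene stay as the last step left them, time stands still between calls to the robot, and variables do not carry over. Pictures are saved under pics/ and viewed, and the job is handed in when it is done.

Besides the shell and the picture viewer there is one more tool, called after "Request:" by a JSON object that holds its "api" and its "payload". play_rows: Moves the arm, as the interface text tells. Its arguments: {"type":"object","properties":{"twist":{"type":"array"},"travel":{"type":"array"},"grip":{"type":"array"},"force":{"type":"number"}},"required":["twist","travel","grip"]}

```bash
ls; mkdir -p pics
cat > h.py <<'E'
import numpy as np, cv2, pickle
from station import ctrl
from scipy.spatial.transform import Rotation as R
def K(p):
    h=p["img"].shape[0]; f=h/2/np.tan(np.radians(p["vfov"])/2)
    return f
def ray(p,uv):
    f=K(p); d=np.array([(uv[0]-p["cx"])/f,(uv[1]-p["cy"])/f]); s=d.copy()
    for _ in range(50): s=d/(1+p["k1"]*(s@s))
    Rm=cv2.Rodrigues(np.array(p["rvec"],float))[0]; t=np.array(p["tvec"],float).ravel()
    o=-Rm.T@t; v=Rm.T@np.array([s[0],s[1],1]); return o,v/np.linalg.norm(v)
def proj(p,X):
    f=K(p); Rm=cv2.Rodrigues(np.array(p["rvec"],float))[0]; X=np.atleast_2d(X)
    c=X@Rm.T+np.array(p["tvec"],float).ravel(); s=c[:,:2]/c[:,2:]; s=s*(1+p["k1"]*(s**2).sum(1,keepdims=True))
    return s*f+[p["cx"],p["cy"]]
def onz(p,uv,z):
    o,v=ray(p,uv); return o+v*(z-o[2])/v[2]
def tri(obs):
    A=np.zeros((3,3));b=np.zeros(3)
    for p,uv in obs:
        o,v=ray(p,uv);M=np.eye(3)-np.outer(v,v);A+=M;b+=M@o
    return np.linalg.solve(A,b)
def save(p,n,crop=None,s=1):
    im=p["img"][:,:,::-1]
    if crop: x0,y0,x1,y1=crop; im=im[y0:y1,x0:x1]
    im=cv2.resize(np.ascontiguousarray(im),None,fx=s,fy=s,interpolation=cv2.INTER_CUBIC); cv2.imwrite("pics/"+n,im)
E
python3 - <<'E'
from h import *
np.set_printoptions(precision=4,suppress=True)
P={}
for n in ["scene","top","wrist"]:
    p=ctrl.camera(n); P[n]=p; save(p,n+"0.png")
    print(n,p["shot"],p["vfov"],p["k1"],p["tvec"])
    for nm in ["cap","cap_mid","bend","pipe_end","tin","cap1","free_place","bottle","bin","tee","wrench"]:
        try: print(nm,[(np.round(d["point"],1),round(d["confidence"],2)) for d in ctrl.boxes_of(nm,p)])
        except Exception as e: print(nm,e)
pickle.dump(P,open("p0.pkl","wb"))
print(ctrl.get_obs())
E
```

```text
pics
scene 1 48.22692210083217 -0.10220646267012308 [ 0.5486 -0.0616  1.4498]
cap [(array([347.1, 280.2]), 0.69), (array([321.6, 152.9]), 0.64), (array([420.1, 266.7]), 0.55), (array([378.5, 272.3]), 0.52), (array([352. , 294.6]), 0.52), (array([358.8, 271.1]), 0.48), (array([353.8, 191. ]), 0.47)]
cap_mid [(array([353. , 188.5]), 0.71), (array([321.7, 152.3]), 0.57), (array([390.3, 352.7]), 0.47)]
bend [(array([308. , 197.7]), 0.92)]
pipe_end [(array([312.1, 195.8]), 0.96)]
tin [(array([376.3, 292. ]), 0.97)]
cap1 [(array([347.1, 280.2]), 0.69), (array([321.6, 152.9]), 0.64), (array([420.1, 266.7]), 0.55), (array([378.5, 272.3]), 0.52), (array([352. , 294.6]), 0.52), (array([358.8, 271.1]), 0.48), (array([353.8, 191. ]), 0.47)]
free_place [(array([375.6, 289.5]), 0.75), (array([249. , 163.2]), 0.28)]
bottle [(array([390.1, 350.2]), 0.75), (array([264.6, 249.4]), 0.6)]
bin [(array([250.1, 165.4]), 0.7)]
tee [(array([390.5, 349.3]), 0.77)]
wrench [(array([373.1, 213.3]), 0.62), (array([249.9, 163.2]), 0.61)]
top 2 51.4448780818869 -0.0296219313097557 [-0.      0.6151  1.3462]
cap [(ar
[... 891 characters left out ...]
6.2]), 0.58)]
wrist 3 68.84885359804156 -0.03503794441294921 [-0.5497 -0.0277  0.3914]
cap [(array([190.7, 376.2]), 0.79)]
cap_mid []
bend []
pipe_end []
tin []
cap1 [(array([190.7, 376.2]), 0.79)]
free_place []
bottle []
bin []
tee []
wrench []
{'time_s': 1.8, 'qpos': array([ 1.1454,  0.2999,  1.521 ,  0.    ,  1.3207, -0.0666]), 'joint_vel': array([-0.0004, -0.0022, -0.0012,  0.0006, -0.0005, -0.0002]), 'tau': array([ -0.001 , -53.1659, -35.2911,   0.0708,   0.0213,  -0.    ]), 'ee_pos': array([0.1931, 0.515 , 0.2134]), 'eef_rot': array([-1.5708,  0.    , -0.3588]), 'force': array([-0.049 , -0.6069, -1.0815]), 'moment': array([-0.012 ,  0.0648, -0.0019]), 'grip_width': 0.09432972208549446}
```

Run:
```python
from h import *
P=pickle.load(open("p0.pkl","rb"))
save(P["scene"],"s1.png",(200,110,460,390),2.1)
save(P["top"],"t1.png",(190,130,490,310),2.6)
```

```text
(no output)
```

View pics/scene0.png

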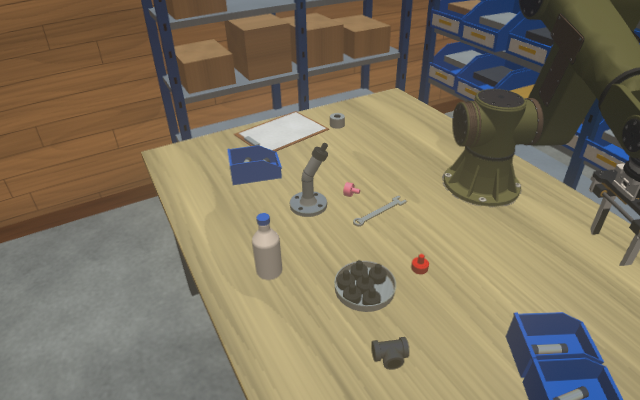

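View pics/wrist0.png

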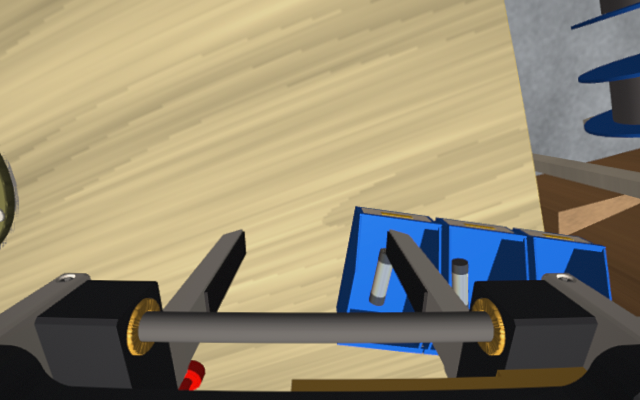

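```bash
sleep 1
```

```text
(no output)
```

View pics/s1.png

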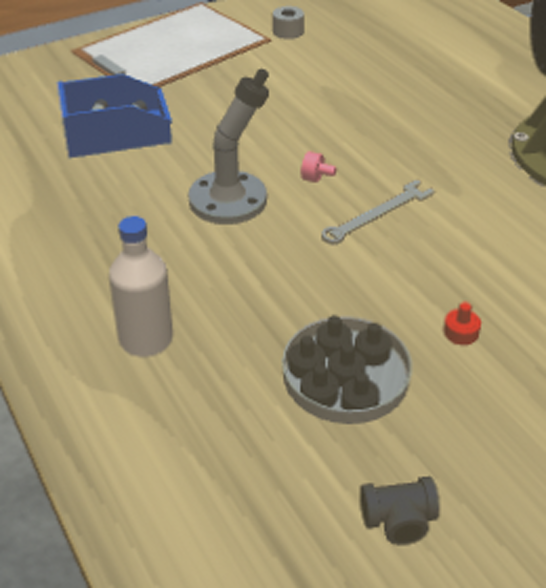

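View pics/t1.png

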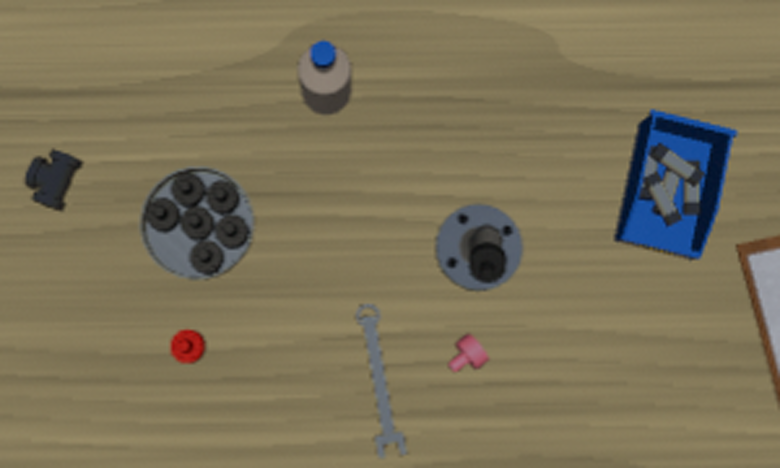

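Run:
```python
from h import *
P=pickle.load(open("p0.pkl","rb")); T={}
for n in ["scene","top"]:
    for nm in ["cap","bend","tin"]:
        T[n,nm]=ctrl.trace(nm,P[n])
        print(n,nm,[(np.round(d["point"],1),round(d["confidence"],2),int(d["pixels"].sum())) for d in T[n,nm]])
pickle.dump(T,open("t0.pkl","wb"))
for n in ["scene","top"]:
    im=P[n]["img"].copy()
    cols=dict(cap=(255,0,0),bend=(0,255,0),tin=(0,0,255))
    for nm in cols:
        for d in T[n,nm]:
            c,_=cv2.findContours(cv2.resize(d["pixels"].astype(np.uint8),None,fx=1,fy=1),cv2.RETR_EXTERNAL,cv2.CHAIN_APPROX_NONE)
            cv2.drawContours(im,c,-1,cols[nm],1)
    q=dict(img=im); save(q,n+"_m.png",(290,130,430,320) if n=="scene" else (190,150,410,310),4 if n=="scene" else 3.6)
```

```text
scene cap [(array([374.7, 297.8]), 0.82, 263), (array([351.8, 294.8]), 0.66, 276), (array([419.4, 267.1]), 0.57, 300), (array([365.1, 283. ]), 0.54, 196), (array([359.5, 268.4]), 0.52, 218), (array([345.8, 282.6]), 0.52, 221), (array([377.2, 271. ]), 0.5, 264), (array([323. , 152.3]), 0.46, 219), (array([350.8, 188.2]), 0.44, 156)]
scene bend [(array([308.5, 195.9]), 0.91, 1174), (array([378.1, 272.4]), 0.67, 239)]
scene tin [(array([377.4, 289.2]), 0.77, 1122)]
top cap [(array([265.2, 216. ]), 0.7, 108), (array([271.7, 203.1]), 0.69, 130), (array([271.4, 228.9]), 0.66, 108), (array([376.8, 232.1]), 0.54, 176), (array([251.4, 210. ]), 0.51, 133)]
top bend []
top tin [(array([256.4, 217.1]), 0.76, 579), (array([250.2, 211.3]), 0.69, 132)]
```

View pics/top_m.png

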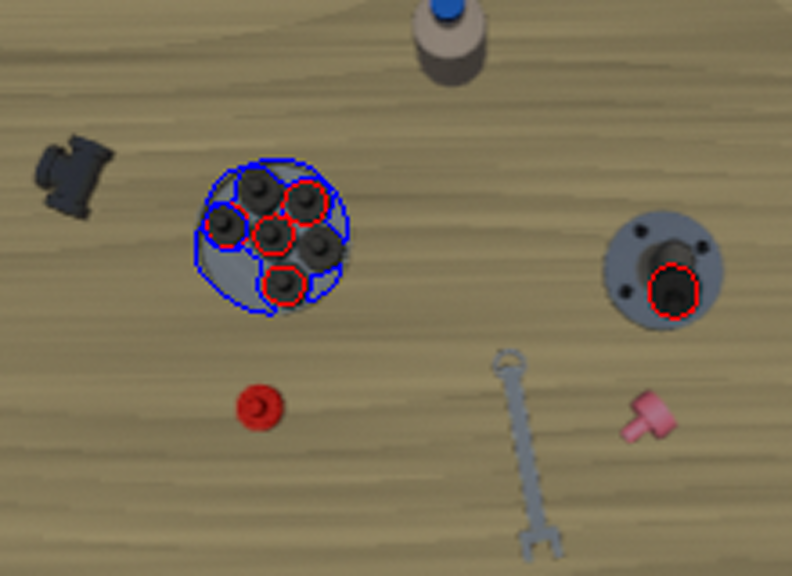

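Run:
```python
from h import *
P=pickle.load(open("p0.pkl","rb"))
save(P["top"],"tt.png",(225,180,290,250),9)
save(P["top"],"tb.png",(345,195,405,250),10)
save(P["scene"],"sb.png",(285,135,365,220),7)
save(P["scene"],"st.png",(325,250,410,320),7)
```

```text
(no output)
```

View pics/tt.png

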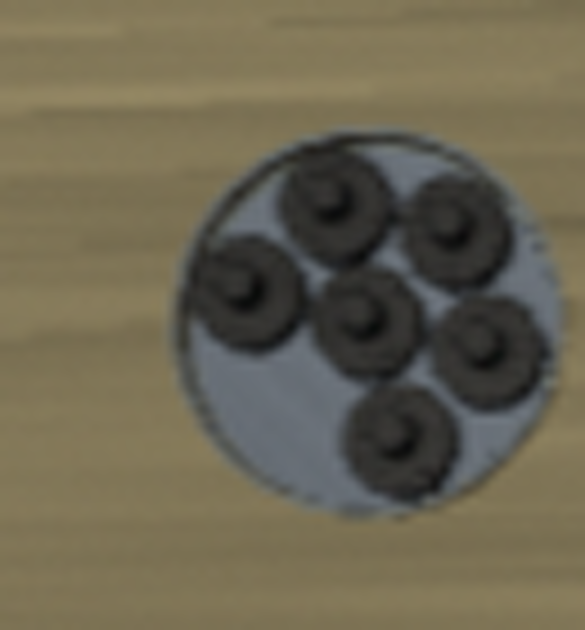

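View pics/tb.png

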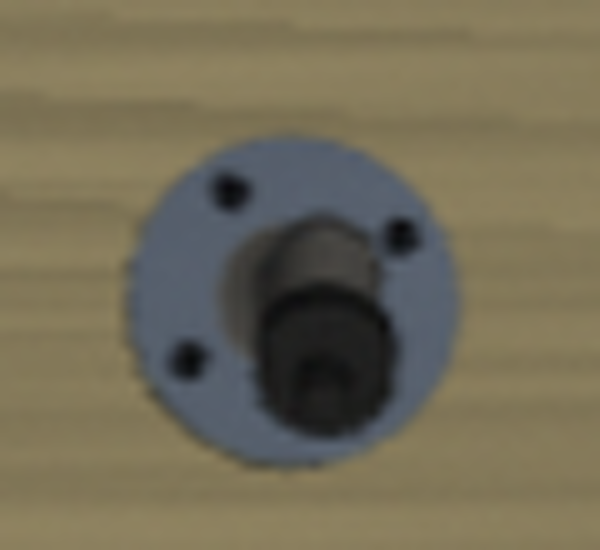

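View pics/sb.png

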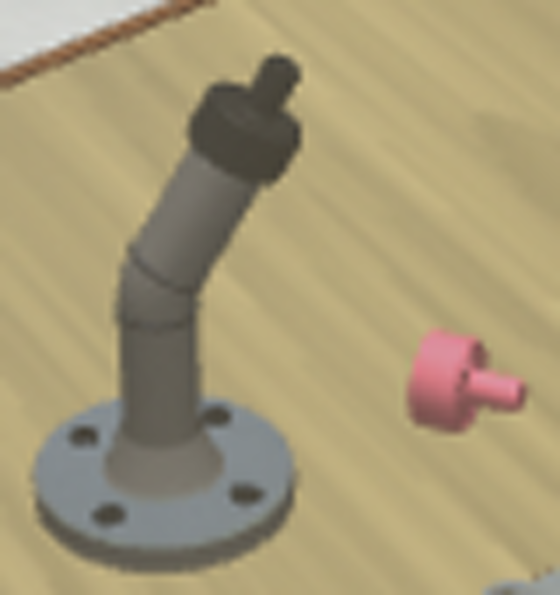

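View pics/st.png

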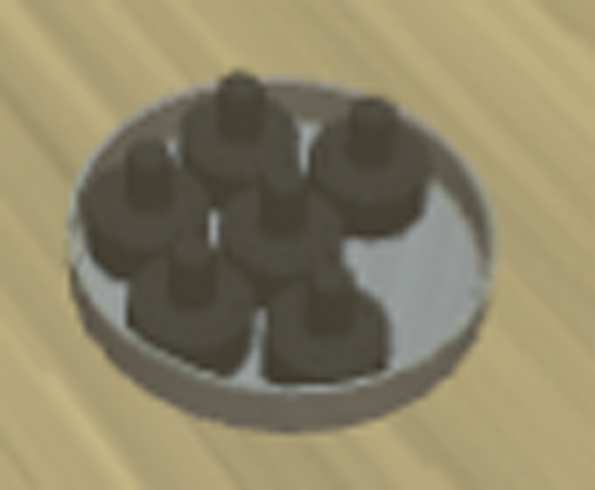

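```bash
cat > fit.py <<'E'
from h import *
from scipy.optimize import least_squares
np.set_printoptions(precision=4,suppress=True)
P=pickle.load(open("p0.pkl","rb"))
def un(pts,x0,y0,s): return (np.array(pts,float)+.5)/s-.5+[x0,y0]
tk=un([(335,195),(458,222),(245,285),(367,315),(488,342),(402,435)],225,180,9)
ts=un([(337,207),(458,232),(250,295),(370,323),(491,352),(400,443)],225,180,9)
sk=un([(241,80),(374,106),(149,150),(284,180),(193,250),(328,270)],325,250,7)
for n,p,k in (("top",P["top"],tk),("scene",P["scene"],sk)):
    print(n,np.array([onz(p,q,.048)[:2] for q in k]))
print("skirts",np.array([onz(P["top"],q,.024)[:2] for q in ts]))
tr=un([(372,322)],225,180,9)[0]; print("tin rim top",onz(P["top"],tr,.024))
fl=un([(293,300)],345,195,10)[0]; fs=un([(165,472)],285,135,7)[0]
print("flange",onz(P["top"],fl,.016),onz(P["scene"],fs,.016),tri([(P["top"],fl),(P["scene"],fs)]))
kt=un([(323,376)],345,195,10)[0]; ks=un([(283,68)],285,135,7)[0]
print("knob tip",tri([(P["top"],kt),(P["scene"],ks)]))
for yaw in np.radians([-20,-10,0,10,20]):
    c=onz(P["top"],fl,.016)[:2]
    T=R.from_euler("z",yaw).apply([-.0426-.014,0,.184+.028*.866])+[c[0],c[1],0]
    print(np.degrees(yaw),T,proj(P["top"],T)-kt,proj(P["scene"],T)-ks)
E
python3 fit.py
```

```text
top [[0.6294 0.2049]
 [0.6184 0.1586]
 [0.5956 0.2383]
 [0.5837 0.1924]
 [0.5729 0.1471]
 [0.5385 0.179 ]]
scene [[0.5755 0.1487]
 [0.542  0.1828]
 [0.6217 0.1621]
 [0.589  0.1971]
 [0.633  0.2092]
 [0.5989 0.2389]]
skirts [[0.6289 0.2078]
 [0.6186 0.1615]
 [0.5954 0.2406]
 [0.584  0.1947]
 [0.5723 0.1487]
 [0.5381 0.1829]]
tin rim top [0.5844 0.194  0.024 ]
flange [ 0.5486 -0.175   0.016 ] [ 0.5532 -0.1698  0.016 ] [ 0.5497 -0.1759  0.0106]
knob tip [ 0.5016 -0.159   0.2071]
-20.0 [ 0.4954 -0.1556  0.2082] [[-1.5113  2.8047]] [[ 1.5663 -0.5314]]
-10.0 [ 0.4929 -0.1651  0.2082] [[1.7489 3.6241]] [[ 0.7021 -2.183 ]]
0.0 [ 0.492  -0.175   0.2082] [[5.0915 3.8681]] [[-0.7218 -3.7119]]
10.0 [ 0.4929 -0.1848  0.2082] [[8.4128 3.5292]] [[-2.6545 -5.076 ]]
20.0 [ 0.4954 -0.1943  0.2082] [[11.6096  2.6182]] [[-5.0331 -6.2389]]
```

```bash
cat > fit2.py <<'E'
from fit import *
T=pickle.load(open("t0.pkl","rb"))
def ring(c,a,r,n=40):
    a=a/np.linalg.norm(a); u=np.cross(a,[0,1,.3]);u/=np.linalg.norm(u);v=np.cross(a,u);t=np.linspace(0,2*np.pi,n)
    return c+r*(np.outer(np.cos(t),u)+np.outer(np.sin(t),v))
def sil(p,und,a,S=4):
    m=np.zeros((400*S,640*S),np.uint8)
    for z0,z1,r in((0,.022,.022),(.022,.046,.008)):
        q=proj(p,np.vstack([ring(und+a*z0,a,r),ring(und+a*z1,a,r)]))
        h=cv2.convexHull(((q+.5)*S).astype(np.float32)).astype(np.int32); cv2.fillConvexPoly(m,h,1)
    return m
def cen(m):
    M=cv2.moments(m,True); return np.array([M["m10"]/M["m00"],M["m01"]/M["m00"]]),M["m00"]
if __name__=="__main__":
    ms={"scene":T["scene","cap"][7]["pixels"],"top":T["top","cap"][3]["pixels"]}
    a=R.from_euler("z",np.radians(-15)).apply([-.5,0,.866])
    def res(X,full=False):
        r=[]
        for n in ms:
            c,A=cen(sil(P[n],X-a*.018,a)); c=c/4-.5
            r+=list(c-cen(ms[n].astype(np.uint8))[0])
            if full: print(n,A/16,ms[n].sum())
        return np.array(r)
    X=R.from_euler("z",np.radians(-15)).apply([-.0426,0,.184])+[.551,-.1725,0]
    print(X,res(X,True))
    s=least_squares(res,X,diff_step=.01); print("fit pipe_end",s.x,s.fun)
E
python3 fit2.py | tail -5
```

```text
20.0 [ 0.4954 -0.1943  0.2082] [[11.6096  2.6182]] [[-5.0331 -6.2389]]
scene 218.3125 219
top 201.25 176
[ 0.5099 -0.1615  0.184 ] [ 0.4041  0.2665 -0.4703 -0.6733]
fit pipe_end [ 0.5089 -0.1635  0.1834] [ 0.4005  0.0409  0.1636 -0.332 ]
```

```bash
cat > tgt.py <<'E'
from h import *
np.set_printoptions(precision=4,suppress=True)
def frame(y,z): 
    y=y/np.linalg.norm(y); z=z-y*(y@z); z/=np.linalg.norm(z); return np.column_stack([np.cross(y,z),y,z])
yaw=np.radians(-15); a=R.from_euler("z",yaw).apply([-.5,0,.8660254]); pe=np.array([.5095,-.162,.184])
Rg=frame(-a,np.array([-np.sin(yaw),np.cos(yaw),0]))
def delta(pos,Rt,tw=None):
    o=ctrl.get_obs(); R0=R.from_euler("xyz",o["eef_rot"]); rv=(R.from_matrix(Rt)*R0.inv()).as_rotvec()
    d=pos-o["ee_pos"]; print("t",o["time_s"],"ee",o["ee_pos"],o["eef_rot"],"w",o["grip_width"],"F",o["force"])
    print("shift mm",d*1000,"len",np.linalg.norm(d)*1000,"units",d/.05); print("turn deg",np.degrees(rv),"units",rv/(np.pi/2), "rows>=",np.degrees(np.linalg.norm(rv))/8.59)
E
python3 - <<'E'
from tgt import *
delta(pe+a*.115,Rg)
E
```

```text
t 2.1 ee [0.1931 0.515  0.2134] [-1.5709  0.     -0.3588] w 0.09390268702558323 F [0.3393 0.2292 0.4933]
shift mm [ 260.8378 -662.0777   70.1609] len 715.0564389958613 units [  5.2168 -13.2416   1.4032]
turn deg [ -9.161  -28.5796   5.4306] units [-0.1018 -0.3176  0.0603] rows>= 3.5505557303906023
```

Request:
{"api": "play_rows", "payload": {"twist": [[-0.0064, -0.02, 0.0038], [-0.0064, -0.02, 0.0038], [-0.0064, -0.02, 0.0038], [-0.0064, -0.02, 0.0038], [-0.0064, -0.02, 0.0038], [-0.0064, -0.02, 0.0038], [-0.0064, -0.02, 0.0038], [-0.0064, -0.02, 0.0038], [-0.0064, -0.02, 0.0038], [-0.0064, -0.02, 0.0038], [-0.0064, -0.02, 0.0038], [-0.0064, -0.02, 0.0038]], "travel": [[0.33, -0.83, 0.15], [0.33, -0.83, 0.15], [0.33, -0.83, 0.15], [0.33, -0.83, 0.15], [0.33, -0.83, 0.15], [0.33, -0.83, 0.1], [0.33, -0.83, 0.1], [0.33, -0.83, 0.1], [0.33, -0.83, 0.1], [0.33, -0.83, 0.1], [0.33, -0.83, 0.1], [0.33, -0.83, 0.1]], "grip": [0, 0, 0, 0, 0, 0, 0, 0, 0, 0, 0, 0]}}

```text
time_s: 3.3
ee_pos: [0.3914, 0.0152, 0.2867]
eef_rot: [-1.566, -0.399, -0.287]
force: [1.4, 0.6, -0.7]
grip_width: 0.0468
```

Run:
```python
from tgt import *
delta(pe+a*.115,Rg)
```

```text
t 3.3 ee [0.3914 0.0152 0.2867] [-1.5657 -0.3987 -0.2869] w 0.04681768699793921 F [ 1.3992  0.5678 -0.7229]
shift mm [  62.6064 -162.3005   -3.0704] len 173.98399116728427 units [ 1.2521 -3.246  -0.0614]
turn deg [-2.1936 -6.8193  1.3035] units [-0.0244 -0.0758  0.0145] rows>= 0.8476206369597701
```

Request:
{"api": "play_rows", "payload": {"twist": [[-0.005, -0.016, 0.003], [-0.005, -0.016, 0.003], [-0.005, -0.016, 0.003], [-0.005, -0.016, 0.003], [-0.0044, -0.012, 0.0025], [0, 0, 0]], "travel": [[0.3, -0.8, 0], [0.3, -0.8, 0], [0.3, -0.8, 0], [0.25, -0.6, 0], [0.1, -0.25, -0.06], [0, 0, 0]], "grip": [0, 0, 0, 0, 0, 0]}}

```text
time_s: 3.9
ee_pos: [0.4533, -0.1468, 0.2822]
eef_rot: [-1.57, -0.52, -0.265]
force: [0.2, 0.3, -0.7]
grip_width: 0.0471
```

Run:
```python
from tgt import *
delta(pe+a*.115,Rg)
p=ctrl.camera("wrist"); save(p,"w1.png"); pickle.dump(p,open("w1.pkl","wb"))
for q in [pe-a*.018,pe+a*.004,pe+a*.028]: print(proj(p,q))
o=ctrl.get_obs(); print(proj(p,o["ee_pos"]))
```

```text
t 3.9 ee [ 0.4533 -0.1468  0.2822] [-1.5702 -0.5198 -0.2646] w 0.04705736300034745 F [ 0.2461  0.3384 -0.7474]
shift mm [ 0.6183 -0.3258  1.413 ] len 1.5763692410789807 units [ 0.0124 -0.0065  0.0283]
turn deg [-0.0829 -0.2029  0.1459] units [-0.0009 -0.0023  0.0016] rows>= 0.03064772608294014
[[315.9593 196.7038]]
[[315.9671 202.4137]]
[[315.9771 209.6646]]
[[317.6679 248.8082]]
```

View pics/w1.png

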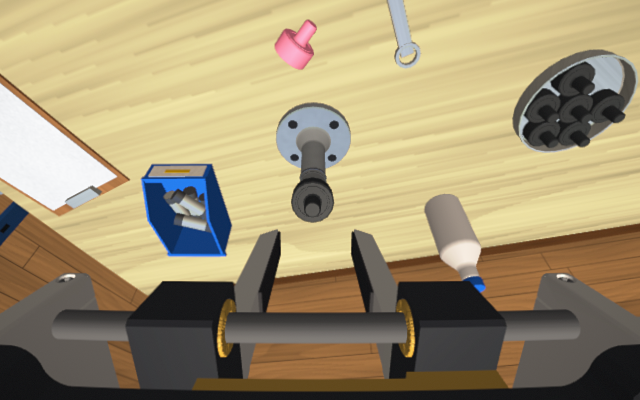

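```bash
sed -i 's/^yaw=.*/yaw=np.radians(-15); a=R.from_euler("z",yaw).apply([-.5,0,.8660254]); pe=np.array([.508,-.1635,.183])/' tgt.py
python3 - <<'E'
from tgt import *
delta(pe+a*.055,Rg)
E
```

```text
t 3.95 ee [ 0.4533 -0.1458  0.2826] [-1.5701 -0.5197 -0.264 ] w 0.046995827908230106 F [-0.3286 -0.0473  0.771 ]
shift mm [ 28.1687 -10.5337 -51.9822] len 60.05487776980677 units [ 0.5634 -0.2107 -1.0396]
turn deg [-0.0918 -0.2051  0.1072] units [-0.001  -0.0023  0.0012] rows>= 0.028977597967606412
```

Request:
{"api": "play_rows", "payload": {"twist": [[0, -0.001, 0.001], [0, -0.001, 0], [0, 0, 0], [0, 0, 0]], "travel": [[0.2, -0.07, -0.36], [0.2, -0.07, -0.36], [0.16, -0.07, -0.32], [0, 0, 0]], "grip": [0, 0, 0, 0]}}

```text
time_s: 4.35
ee_pos: [0.4814, -0.1548, 0.2293]
eef_rot: [-1.569, -0.521, -0.26]
force: [0.0, 0.5, 0.6]
grip_width: 0.047
```

Run:
```python
from tgt import *
delta(pe+a*.015,Rg)
p=ctrl.camera("wrist"); save(p,"w2.png",(190,150,450,345),3); pickle.dump(p,open("w2.pkl","wb"))
for q in [pe-a*.018,pe+a*.004,pe+a*.028]: print(proj(p,q))
o=ctrl.get_obs(); Re=R.from_euler("xyz",o["eef_rot"]).as_matrix(); print(Re)
for v in ([0,.008,.0235],[0,.008,-.0235]): print(proj(p,o["ee_pos"]+Re@v))
Rm=cv2.Rodrigues(np.array(p["rvec"],float))[0]; print("cam axes in tool",(Rm@Re).T,"cam pos in tool",Re.T@(-Rm.T@np.array(p["tvec"]).ravel()-o["ee_pos"]))
```

```text
t 4.35 ee [ 0.4814 -0.1548  0.2293] [-1.5687 -0.5207 -0.2602] w 0.04701426218986364 F [0.03   0.5394 0.6376]
shift mm [ 19.3575  -6.759  -33.353 ] len 39.15120663398858 units [ 0.3871 -0.1352 -0.6671]
turn deg [-0.1423 -0.1362 -0.1498] units [-0.0016 -0.0015 -0.0017] rows>= 0.028800562695848766
[[314.1234 214.2001]]
[[314.0696 222.9074]]
[[313.9987 234.3832]]
[[ 0.8375  0.4825  0.2565]
 [-0.223  -0.1266  0.9666]
 [ 0.4988 -0.8667  0.0015]]
[[351.4171 245.0796]]
[[280.5649 245.15  ]]
cam axes in tool [[ 0.001   0.9616  0.2745]
 [-0.0001 -0.2745  0.9616]
 [ 1.     -0.001  -0.0002]] cam pos in tool [-0.0816 -0.1697 -0.0002]
```

View pics/w2.png

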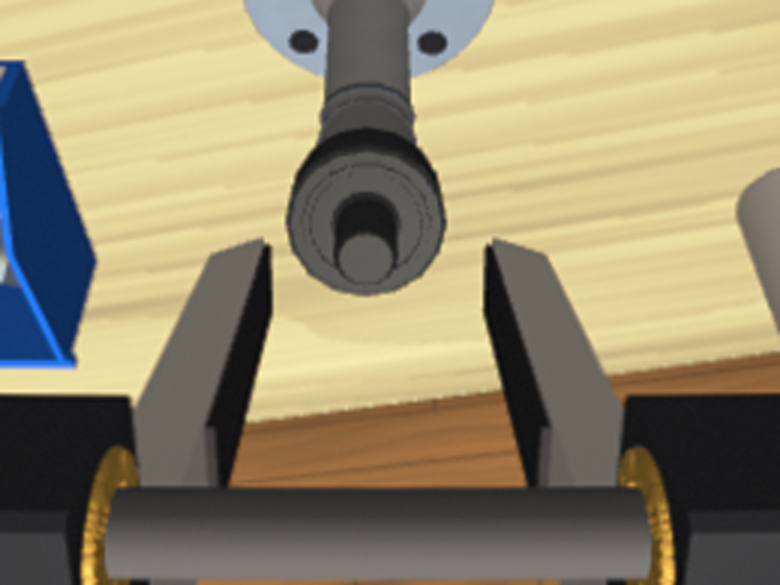

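Request:
{"api": "play_rows", "payload": {"twist": [[-0.0008, -0.0008, -0.0008], [-0.0008, -0.0008, -0.0008], [0, 0, 0], [0, 0, 0], [0, 0, 0]], "travel": [[0.0955, -0.041, -0.163], [0.0955, -0.041, -0.163], [0.0955, -0.041, -0.163], [0.0955, -0.041, -0.163], [0, 0, 0]], "grip": [0, 0, 0, 0, 0]}}

```text
time_s: 4.9
ee_pos: [0.5008, -0.1643, 0.1969]
eef_rot: [-1.571, -0.525, -0.263]
force: [-0.6, 0.1, -0.0]
grip_width: 0.0468
```

```bash
sed -i 's/\[.508,-.1635,.183\]/[.508,-.165,.1832]/' tgt.py
python3 - <<'E'
from tgt import *
delta(pe+a*.0155,Rg)
p=ctrl.camera("wrist"); save(p,"w3.png",(190,150,450,345),3)
p=ctrl.camera("scene"); save(p,"s3.png",(260,120,380,210),6)
E
```

```text
t 4.9 ee [ 0.5008 -0.1643  0.1969] [-1.5712 -0.5251 -0.2629] w 0.046827654387835704 F [-0.6061  0.1174 -0.0039]
shift mm [-0.2469  1.294  -0.304 ] len 1.351994556216062 units [-0.0049  0.0259 -0.0061]
turn deg [0.04   0.0793 0.0739] units [0.0004 0.0009 0.0008] rows>= 0.013452079611307574
```

View pics/w3.png

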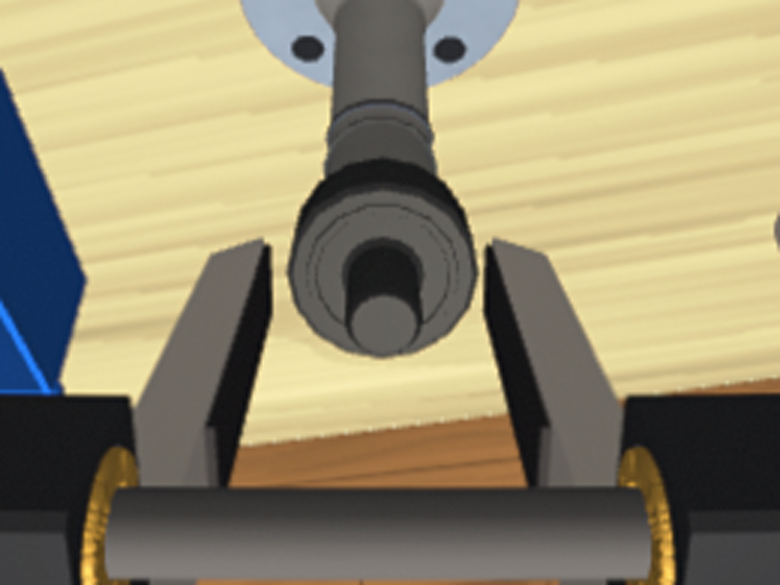

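View pics/s3.png

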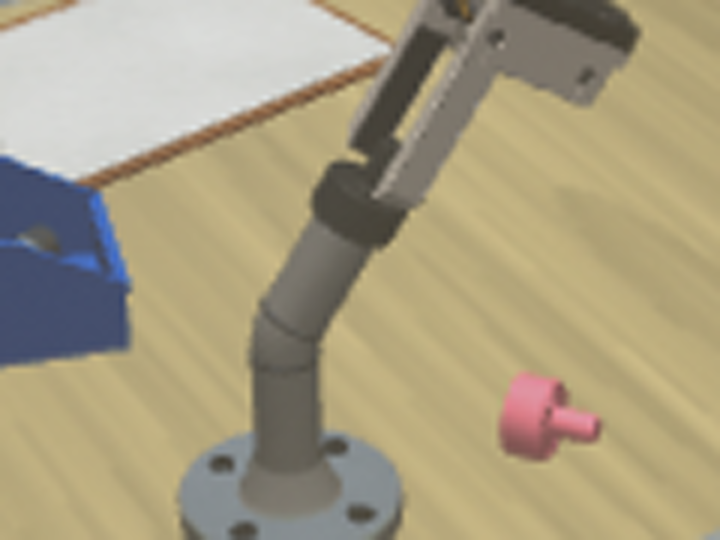

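Run:
```python
from tgt import *
from fit2 import ring
p=ctrl.camera("wrist"); s=ctrl.camera("scene"); t=ctrl.camera("top"); pickle.dump((p,s,t),open("w4.pkl","wb"))
o=ctrl.get_obs(); Re=R.from_euler("xyz",o["eef_rot"]).as_matrix(); 
def draw(p,S,crop,name,c,da):
    x0,y0,x1,y1=crop
    im=cv2.resize(np.ascontiguousarray(p["img"][y0:y1,x0:x1,::-1]),None,fx=S,fy=S,interpolation=cv2.INTER_CUBIC)
    for z,r in((0,.022),(.022,.022),(.022,.008),(.046,.008)):
        q=proj(p,ring(c+a*(z-.018+da),a,r)); cv2.polylines(im,[np.int32((q-[x0,y0]+.5)*S)],True,(0,255,0),1)
    for sg in(1,-1):
        for th in(0,.0125):
            q=proj(p,o["ee_pos"]+np.array([Re@[x,.008,sg*(.0234+th)] for x in(-.008,.008)])); cv2.polylines(im,[np.int32((q-[x0,y0]+.5)*S)],True,(0,0,255),1)
    cv2.imwrite("pics/"+name,im)
draw(p,5,(270,200,350,290),"o1.png",pe,0)
draw(s,8,(285,125,365,190),"o2.png",pe,0)
```

```text
top [[0.6294 0.2049]
 [0.6184 0.1586]
 [0.5956 0.2383]
 [0.5837 0.1924]
 [0.5729 0.1471]
 [0.5385 0.179 ]]
scene [[0.5755 0.1487]
 [0.542  0.1828]
 [0.6217 0.1621]
 [0.589  0.1971]
 [0.633  0.2092]
 [0.5989 0.2389]]
skirts [[0.6289 0.2078]
 [0.6186 0.1615]
 [0.5954 0.2406]
 [0.584  0.1947]
 [0.5723 0.1487]
 [0.5381 0.1829]]
tin rim top [0.5844 0.194  0.024 ]
flange [ 0.5486 -0.175   0.016 ] [ 0.5532 -0.1698  0.016 ] [ 0.5497 -0.1759  0.0106]
knob tip [ 0.5016 -0.159   0.2071]
-20.0 [ 0.4954 -0.1556  0.2082] [[-1.5113  2.8047]] [[ 1.5663 -0.5314]]
-10.0 [ 0.4929 -0.1651  0.2082] [[1.7489 3.6241]] [[ 0.7021 -2.183 ]]
0.0 [ 0.492  -0.175   0.2082] [[5.0915 3.8681]] [[-0.7218 -3.7119]]
10.0 [ 0.4929 -0.1848  0.2082] [[8.4128 3.5292]] [[-2.6545 -5.076 ]]
20.0 [ 0.4954 -0.1943  0.2082] [[11.6096  2.6182]] [[-5.0331 -6.2389]]
```

View pics/o1.png

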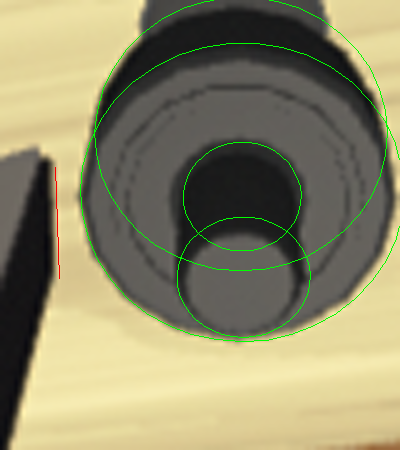

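View pics/o2.png

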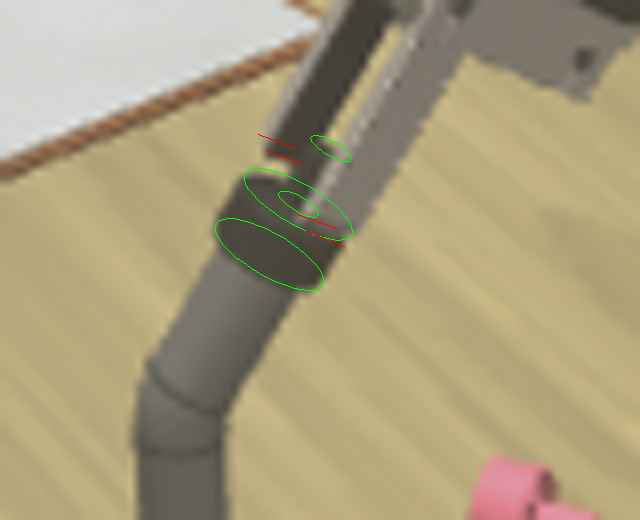

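Request:
{"api": "play_rows", "payload": {"twist": [[0, 0, 0], [0, 0, 0], [0, 0, 0], [0, 0, 0], [0, 0, 0], [0, 0, 0]], "travel": [[0.005, 0.022, 0], [0, 0, 0], [0, 0, 0], [0, 0, 0], [0, 0, 0], [0, 0, 0]], "grip": [0, 0.3, 0.8, 0.8, 0.8, 0.8], "force": 15}}

```text
time_s: 5.75
ee_pos: [0.501, -0.1631, 0.1984]
eef_rot: [-1.572, -0.527, -0.263]
force: [-1.0, -1.3, 0.1]
grip_width: 0.0154
```

Run:
```python
from tgt import *
delta(pe+a*.0455,Rg)
```

```text
t 5.75 ee [ 0.501  -0.1631  0.1984] [-1.5716 -0.5271 -0.2626] w 0.015351795919645262 F [-1.0483 -1.2913  0.0538]
shift mm [-14.942    4.0213  24.2453] len 28.762283319791553 units [-0.2988  0.0804  0.4849]
turn deg [0.0887 0.1838 0.0674] units [0.001  0.002  0.0007] rows>= 0.025017553907533838
```

Request:
{"api": "play_rows", "payload": {"twist": [[0, 0, 0], [0, 0, 0], [0, 0, 0], [0, 0, 0], [0, 0, 0], [0, 0, 0], [0, 0, 0], [0, 0, 0]], "travel": [[-0.048, 0.013, 0.087], [-0.048, 0.013, 0.087], [-0.048, 0.013, 0.087], [-0.048, 0.013, 0.087], [-0.048, 0.013, 0.087], [-0.096, 0.026, 0.174], [-0.096, 0.026, 0.174], [0, 0, 0]], "grip": [0.8, 0.8, 0.8, 0.8, 0.8, 0.8, 0.8, 0.8]}}

```text
time_s: 6.55
ee_pos: [0.4793, -0.1574, 0.2392]
eef_rot: [-1.572, -0.529, -0.262]
force: [0.1, 0.1, 0.1]
grip_width: 0.0159
```

Run:
```python
from tgt import *
delta(pe+a*.0455,Rg)
p=ctrl.camera("scene"); save(p,"s5.png",(250,110,380,220),6)
p=ctrl.camera("wrist"); save(p,"w5.png",(190,150,450,345),3)
```

```text
t 6.55 ee [ 0.4793 -0.1574  0.2392] [-1.5721 -0.5295 -0.2624] w 0.01589931295341353 F [0.1082 0.1371 0.1049]
shift mm [  6.6967  -1.75   -16.6016] len 17.986727432901198 units [ 0.1339 -0.035  -0.332 ]
turn deg [0.1475 0.3092 0.0726] units [0.0016 0.0034 0.0008] rows>= 0.040764880306146646
```

View pics/s5.png

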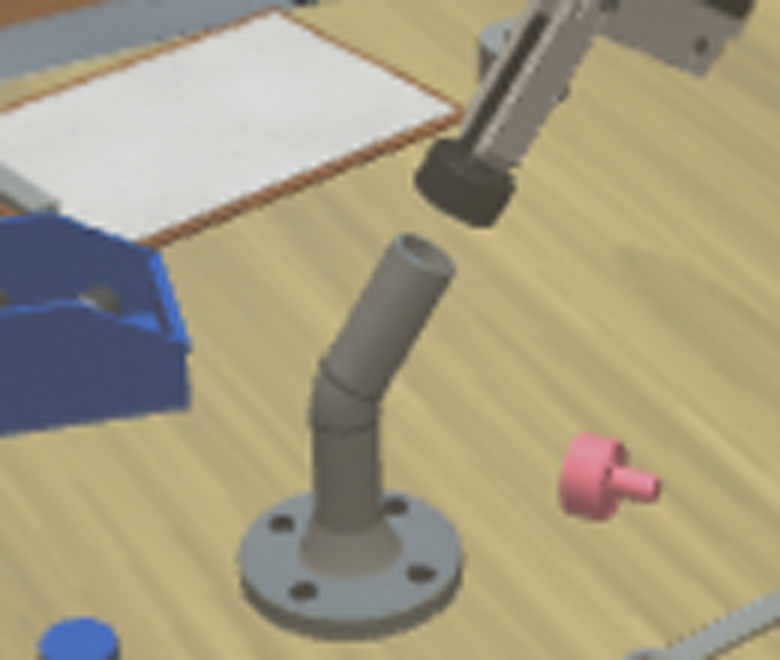

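View pics/w5.png

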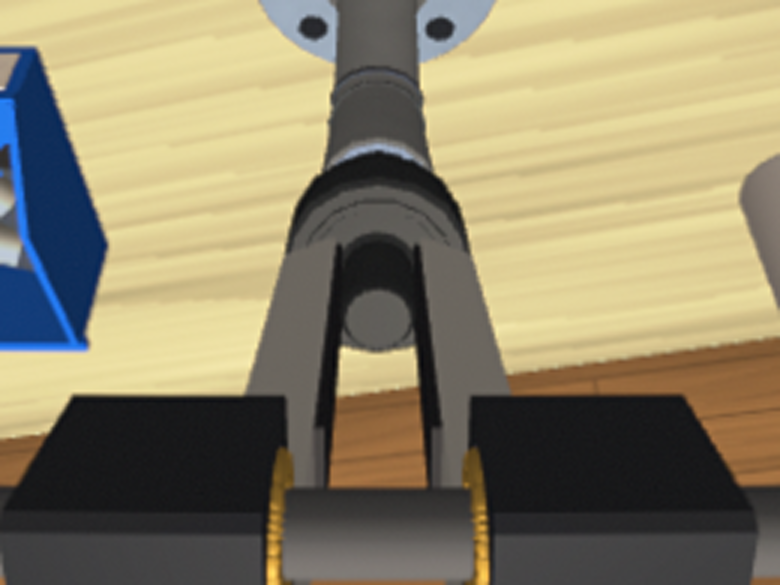

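```bash
cat >> tgt.py <<'E'
fp=np.array([.549,.2262]); tc=np.array([.5838,.1929]); th=np.arctan2(*(fp-tc)[::-1])
Rp=frame(np.array([0,0,-1.]),np.array([np.sin(th),-np.cos(th),0]))
E
python3 - <<'E'
from tgt import *
delta(np.r_[fp,.15],Rp)
E
```

```text
t 6.65 ee [ 0.4794 -0.1573  0.2378] [-1.5717 -0.5279 -0.2626] w 0.015888304750925078 F [-0.0657  0.1277 -0.1747]
shift mm [ 69.6308 383.5014 -87.8406] len 399.5468900773328 units [ 1.3926  7.67   -1.7568]
turn deg [ 15.0407  26.5975 -28.0053] units [ 0.1671  0.2955 -0.3112] rows>= 4.82515935141992
```

Request:
{"api": "play_rows", "payload": {"twist": [[0, 0, 0], [0.0167, 0.0296, -0.0311], [0.0167, 0.0296, -0.0311], [0.0167, 0.0296, -0.0311], [0.0167, 0.0296, -0.0311], [0.0167, 0.0296, -0.0311], [0.0167, 0.0296, -0.0311], [0.0167, 0.0296, -0.0311], [0.0167, 0.0296, -0.0311], [0.0167, 0.0296, -0.0311], [0.0167, 0.0296, -0.0311], [0, 0, 0]], "travel": [[0, 0.3, 0.2], [0.1, 0.6, 0], [0.13, 0.75, 0], [0.13, 0.75, 0], [0.13, 0.75, 0], [0.13, 0.75, -0.2], [0.13, 0.75, -0.25], [0.13, 0.75, -0.3], [0.13, 0.75, -0.3], [0.13, 0.75, -0.3], [0.13, 0.5, -0.3], [0.1, 0.25, -0.3]], "grip": [0.8, 0.8, 0.8, 0.8, 0.8, 0.8, 0.8, 0.8, 0.8, 0.8, 0.8, 0.8]}}

```text
time_s: 7.85
ee_pos: [0.5482, 0.2269, 0.1482]
eef_rot: [-1.573, 0.004, -0.764]
force: [-0.3, -0.3, -0.5]
grip_width: 0.0157
```

Run:
```python
from tgt import *
delta(np.r_[fp,.15],Rp)
```

```text
t 7.85 ee [0.5482 0.2269 0.1482] [-1.5726  0.0037 -0.7639] w 0.015721129450840404 F [-0.2755 -0.3405 -0.4961]
shift mm [ 0.7644 -0.6982  1.7801] len 2.059218603575296 units [ 0.0153 -0.014   0.0356]
turn deg [-0.0728 -0.2248  0.0295] units [-0.0008 -0.0025  0.0003] rows>= 0.027723085206976743
```

Request:
{"api": "play_rows", "payload": {"twist": [[-0.0008, -0.0025, 0], [0, 0, 0]], "travel": [[0, 0, -0.4], [0, 0, -0.4]], "grip": [0.8, 0.8]}}

```text
time_s: 8.05
ee_pos: [0.5477, 0.2256, 0.1083]
eef_rot: [-1.57, -0.002, -0.762]
force: [0.4, -0.0, 0.1]
grip_width: 0.0158
```

Run:
```python
from tgt import *
delta(np.r_[fp,.15],Rp)
P={n:ctrl.camera(n) for n in("wrist","top","scene")}; pickle.dump(P,open("p6.pkl","wb")); pickle.dump(ctrl.get_obs(),open("o6.pkl","wb"))
save(P["wrist"],"w6.png",(150,100,490,345),2.3)
save(P["scene"],"s6.png",(310,220,430,330),6)
save(P["top"],"t6.png",(215,170,305,260),7)
```

```text
t 8.05 ee [0.5477 0.2256 0.1083] [-1.5702 -0.002  -0.7623] w 0.015760164838773474 F [ 0.4497 -0.0052  0.1043]
shift mm [ 1.2953  0.558  41.6875] len 41.711348743735925 units [0.0259 0.0112 0.8337]
turn deg [ 0.0543  0.1068 -0.0638] units [ 0.0006  0.0012 -0.0007] rows>= 0.015805093001167926
```

View pics/w6.png

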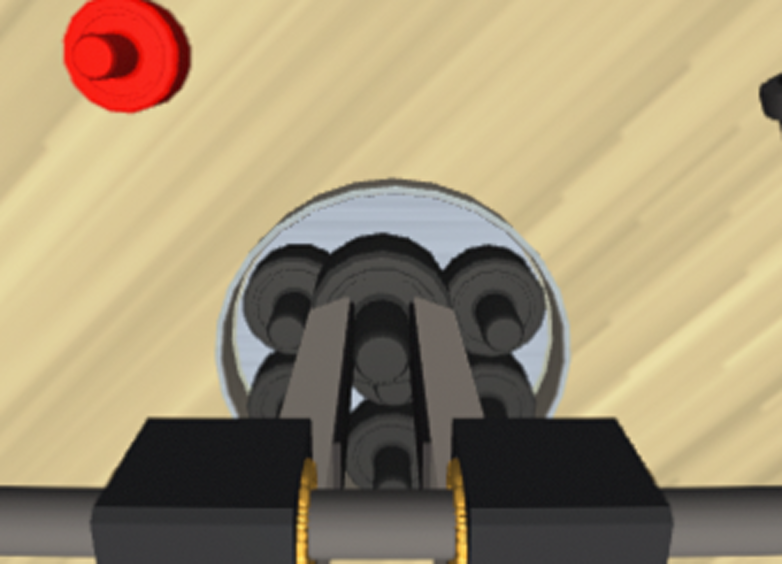

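View pics/s6.png

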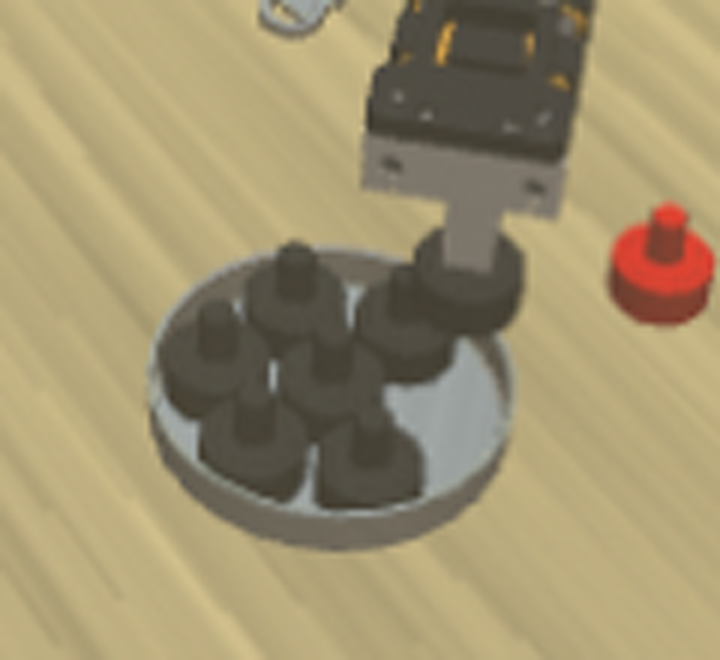

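View pics/t6.png

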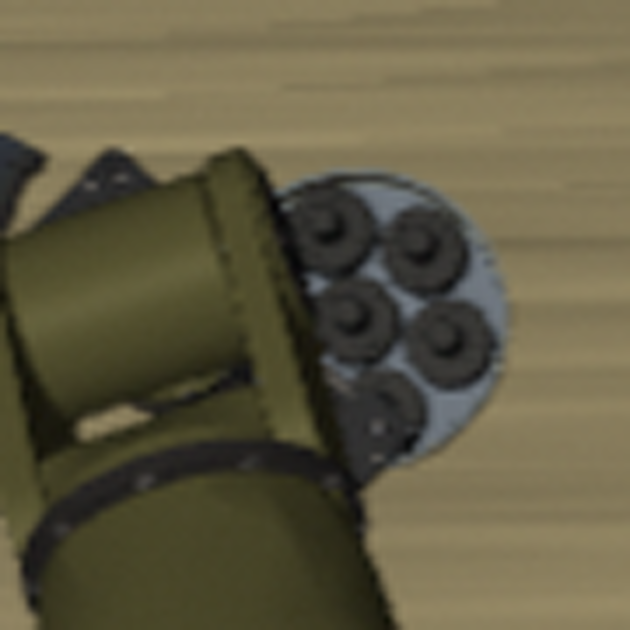

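```bash
python3 - <<'E' | tail -12
from tgt import *
P=pickle.load(open("p6.pkl","rb")); p=P["wrist"]; o=pickle.load(open("o6.pkl","rb")); print(p["cx"],p["cy"])
un=lambda q:(np.array(q,float)+.5)/2.3-.5+[150,100]
k=[onz(p,un(q),.048) for q in((285,332),(502,332))]
print("knobs 6/2",k, "mid",(k[0]+k[1])/2)
Re=R.from_euler("xyz",o["eef_rot"]).as_matrix()
# held knob tip: tool y of tip = -(34.8-46)mm above => z=ee+.0112
print("held tip",onz(p,un((381,358)),o["ee_pos"][2]+.0112),"tcp",o["ee_pos"])
print("rim l/r/top",[onz(p,un(q),.024)[:2] for q in((218,350),(568,350),(393,180))])
from scipy.optimize import least_squares
E
```

```text
315.5160212671938 200.35241447000544
knobs 6/2 [array([0.5405, 0.182 , 0.048 ]), array([0.5968, 0.2408, 0.048 ])] mid [0.5686 0.2114 0.048 ]
held tip [0.5468 0.2257 0.12  ] tcp [0.5473 0.2251 0.1088]
rim l/r/top [array([0.5322, 0.1455]), array([0.6334, 0.2511]), array([0.5303, 0.248 ])]
```

Request:
{"api": "play_rows", "payload": {"twist": [[0, 0, 0], [0, 0, 0], [0, 0, 0]], "travel": [[0.082, 0.06, -0.1], [0, 0, -0.2], [0, 0, 0]], "grip": [0.8, 0.8, 0.8]}}

```text
time_s: 8.5
ee_pos: [0.5517, 0.2281, 0.0939]
eef_rot: [-1.57, -0.002, -0.763]
force: [-0.4, 0.3, -0.0]
grip_width: 0.0153
```

Run:
```python
from tgt import *
delta(np.r_[.5509,.2287,.0368],Rp)
P={n:ctrl.camera(n) for n in("wrist","scene")}; pickle.dump(P,open("p7.pkl","wb")); pickle.dump(ctrl.get_obs(),open("o7.pkl","wb"))
save(P["wrist"],"w7.png",(220,160,420,320),3.9)
save(P["scene"],"s7.png",(310,220,430,330),6)
```

```text
t 8.5 ee [0.5517 0.2281 0.0939] [-1.5705 -0.0018 -0.7631] w 0.015349594111015951 F [-0.4351  0.3241 -0.0398]
shift mm [ -0.7623   0.606  -57.1204] len 57.128651096224715 units [-0.0152  0.0121 -1.1424]
turn deg [ 0.057   0.0872 -0.0177] units [ 0.0006  0.001  -0.0002] rows>= 0.012298034880955482
```

View pics/w7.png

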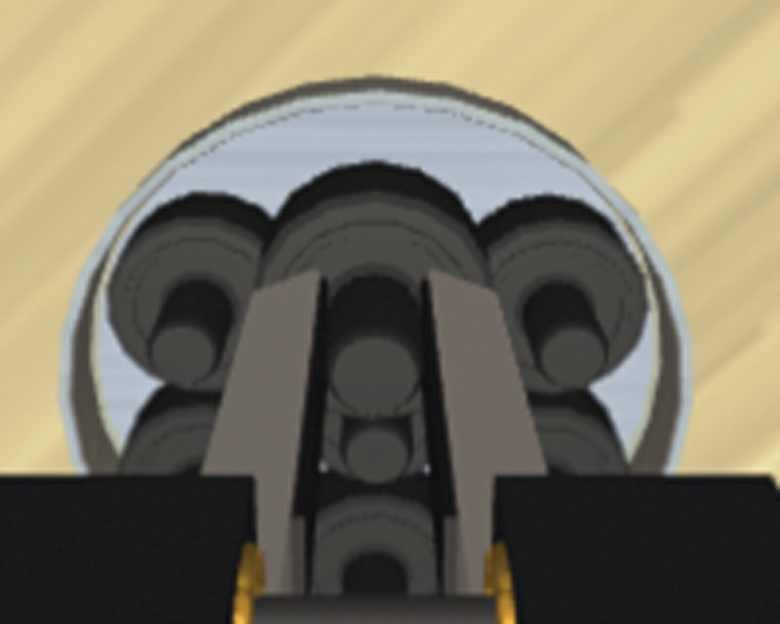

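View pics/s7.png

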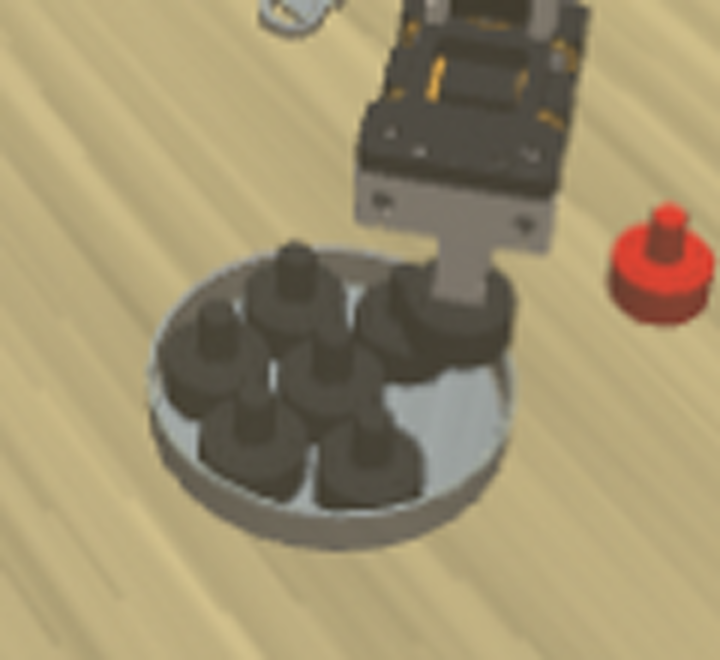

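Run:
```python
from tgt import *
P=pickle.load(open("p7.pkl","rb")); p=P["wrist"]; o=pickle.load(open("o7.pkl","rb"))
un=lambda q:(np.array(q,float)+.5)/3.9-.5+[220,160]
e=np.array([-.722,.692]); l=np.array([.692,.722])
def sh(n,q,z):
    X=onz(p,un(q),z)[:2]; print(n,X,"lat %.4f rad %.4f"%(X@l,X@e))
sh("k6",(184,350),.048); sh("k2",(572,350),.048); sh("k1",(376,453),.048)
sh("held",(374,373),o["ee_pos"][2]+.0112)
sh("rim outer top",(375,76),.024); sh("rim inner top",(375,96),.024)
sh("skirt k6 (top ctr)",(178,303),.024); sh("skirt k2",(570,305),.024)
print("tcp",o["ee_pos"][:2]@l,o["ee_pos"][:2]@e)
```

```text
k6 [0.5406 0.1833] lat 0.5064 rad -0.2635
k2 [0.5965 0.2416] lat 0.5873 rad -0.2635
k1 [0.5857 0.1954] lat 0.5464 rad -0.2877
held [0.5505 0.2285] lat 0.5460 rad -0.2393
rim outer top [0.5298 0.2487] lat 0.5462 rad -0.2104
rim inner top [0.533  0.2457] lat 0.5462 rad -0.2148
skirt k6 (top ctr) [0.5368 0.1797] lat 0.5012 rad -0.2632
skirt k2 [0.5992 0.244 ] lat 0.5908 rad -0.2637
tcp 0.5466986804960262 -0.24058489797155228
```

Request:
{"api": "play_rows", "payload": {"twist": [[0, 0, 0], [0, 0, 0], [0, 0, 0], [0, 0, 0], [0, 0, 0], [0, 0, 0]], "travel": [[0.01, 0, -0.16], [0, 0, -0.16], [0, 0, -0.16], [0, 0, -0.08], [0, 0, -0.04], [0, 0, 0]], "grip": [0.8, 0.8, 0.8, 0.8, 0.8, 0.8]}}

```text
time_s: 9.2
ee_pos: [0.5524, 0.2282, 0.0647]
eef_rot: [-1.57, -0.002, -0.763]
force: [0.4, 0.9, 0.0]
grip_width: 0.0158
```

Run:
```python
from tgt import *
delta(np.r_[.5509,.2287,.0368],Rp)
P={n:ctrl.camera(n) for n in("wrist","scene")}; pickle.dump(P,open("p8.pkl","wb")); pickle.dump(ctrl.get_obs(),open("o8.pkl","wb"))
save(P["wrist"],"w8.png",(220,160,420,320),3.9)
save(P["scene"],"s8.png",(310,220,430,330),6)
```

```text
t 9.2 ee [0.5524 0.2282 0.0647] [-1.5696 -0.0022 -0.763 ] w 0.015782333723360943 F [0.3689 0.935  0.0133]
shift mm [ -1.5192   0.4967 -27.9411] len 27.986739023031475 units [-0.0304  0.0099 -0.5588]
turn deg [ 0.0389  0.1406 -0.0219] units [ 0.0004  0.0016 -0.0002] rows>= 0.01717037378359442
```

View pics/w8.png

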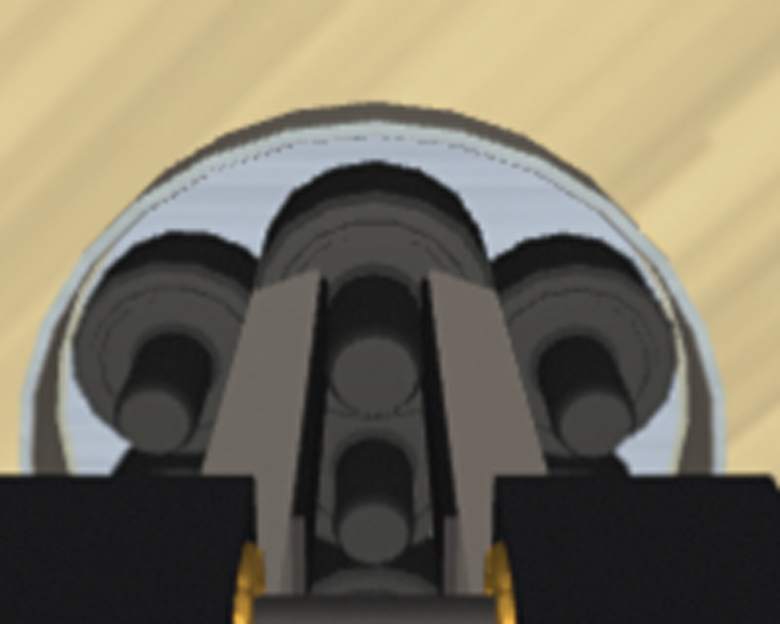

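View pics/s8.png

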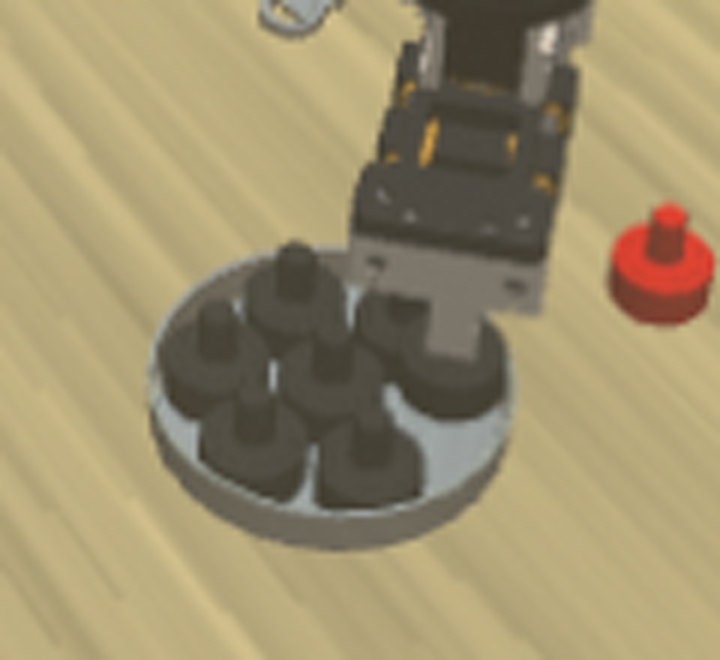

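Run:
```python
from tgt import *
P=pickle.load(open("p8.pkl","rb")); p=P["wrist"]; o=pickle.load(open("o8.pkl","rb"))
un=lambda q:(np.array(q,float)+.5)/3.9-.5+[220,160]
e=np.array([-.722,.692]); l=np.array([.692,.722])
def sh(n,q,z):
    X=onz(p,un(q),z)[:2]; print(n,X,"lat %.4f rad %.4f"%(X@l,X@e))
sh("k6",(153,419),.048); sh("k2",(595,421),.048); sh("k1",(374,533),.048)
sh("held",(375,373),o["ee_pos"][2]+.0112)
sh("rim outer top",(375,101),.024); sh("rim inner top",(375,122),.024)
print("tcp",o["ee_pos"][:2]@l,o["ee_pos"][:2]@e)
```

```text
k6 [0.5406 0.1827] lat 0.5060 rad -0.2639
k2 [0.5971 0.2411] lat 0.5873 rad -0.2643
k1 [0.5861 0.1953] lat 0.5466 rad -0.2881
held [0.5516 0.2285] lat 0.5467 rad -0.2401
rim outer top [0.5296 0.2497] lat 0.5468 rad -0.2096
rim inner top [0.5326 0.2469] lat 0.5468 rad -0.2137
tcp 0.5472351505145157 -0.2410129300909551
```

Request:
{"api": "play_rows", "payload": {"twist": [[0, 0, 0], [0, 0, 0], [0, 0, 0], [0, 0, 0], [0, 0, 0], [0, 0, 0]], "travel": [[0, 0, -0.1], [0, 0, -0.1], [0, 0, -0.1], [0, 0, -0.1], [0, 0, -0.08], [0, 0, 0]], "grip": [0.8, 0.8, 0.8, 0.8, 0.8, 0.8]}}

```text
time_s: 9.9
ee_pos: [0.5522, 0.2281, 0.0402]
eef_rot: [-1.57, -0.002, -0.763]
force: [0.5, -0.5, -0.6]
grip_width: 0.0156
```

Request:
{"api": "play_rows", "payload": {"twist": [[0, 0, 0]], "travel": [[0, 0, -0.03]], "grip": [0.8]}}

```text
time_s: 10.0
ee_pos: [0.5526, 0.2282, 0.0396]
eef_rot: [-1.569, -0.003, -0.763]
force: [-0.4, 1.6, -0.3]
grip_width: 0.0155
```

Request:
{"api": "play_rows", "payload": {"twist": [[0, 0, 0]], "travel": [[0, 0, -0.02]], "grip": [0.8]}}

```text
time_s: 10.1
ee_pos: [0.5526, 0.2283, 0.0386]
eef_rot: [-1.569, -0.003, -0.763]
force: [-0.5, 0.2, -1.2]
grip_width: 0.0156
```

Run:
```python
from tgt import *
delta(np.r_[.5509,.2287,.0368],Rp)
P={n:ctrl.camera(n) for n in("wrist","scene")}
save(P["wrist"],"w9.png",(220,160,420,320),3.9)
save(P["scene"],"s9.png",(310,220,430,330),6)
```

```text
t 10.1 ee [0.5526 0.2283 0.0386] [-1.569  -0.0026 -0.763 ] w 0.015640360485838823 F [-0.4982  0.2324 -1.1917]
shift mm [-1.6909  0.4319 -1.7569] len 2.476406312573198 units [-0.0338  0.0086 -0.0351]
turn deg [ 0.0275  0.1775 -0.0212] units [ 0.0003  0.002  -0.0002] rows>= 0.021049643385226986
```

View pics/w9.png

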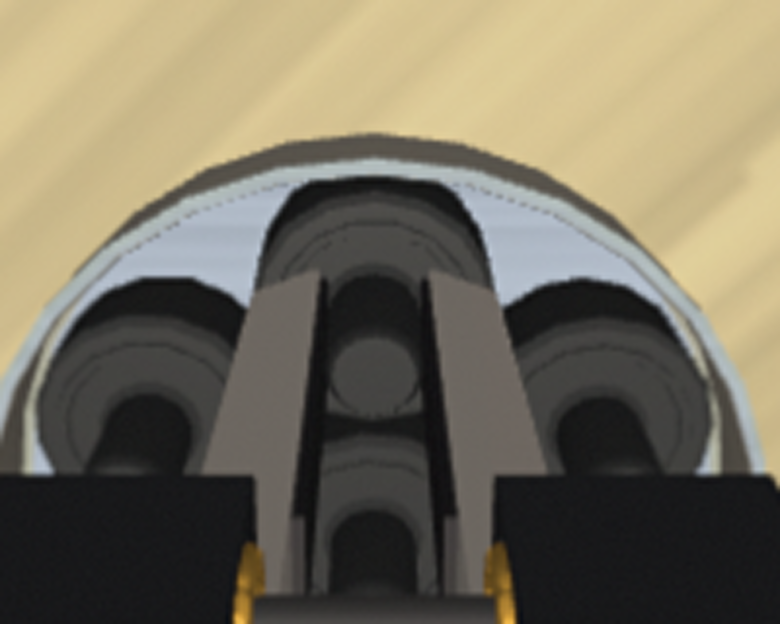

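View pics/s9.png

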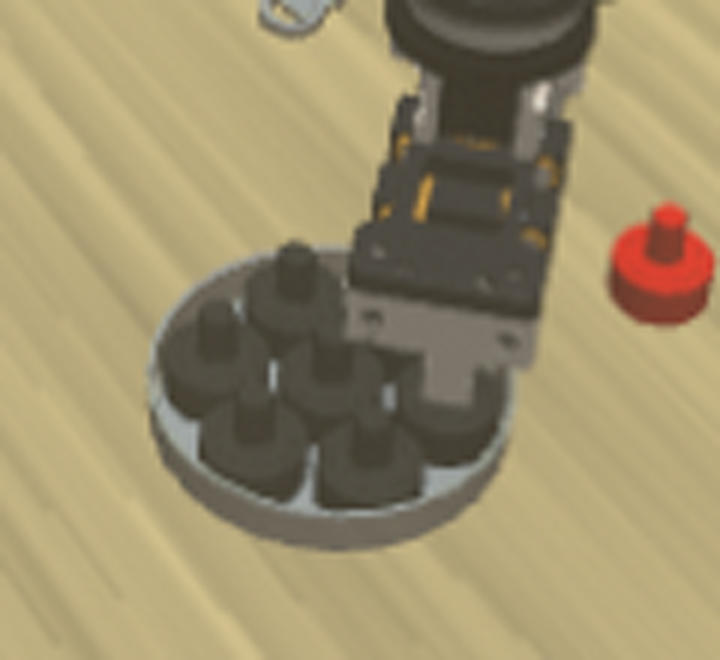

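Request:
{"api": "play_rows", "payload": {"twist": [[0, 0, 0], [0, 0, 0]], "travel": [[0, 0, -0.015], [0, 0, 0]], "grip": [0.8, 0.8]}}

```text
time_s: 10.4
ee_pos: [0.5525, 0.2282, 0.0377]
eef_rot: [-1.569, -0.002, -0.763]
force: [-0.2, -0.5, 0.6]
grip_width: 0.0157
```

Request:
{"api": "play_rows", "payload": {"twist": [[0, 0, 0], [0, 0, 0]], "travel": [[0, 0, -0.015], [0, 0, 0]], "grip": [0.8, 0.8]}}

```text
time_s: 10.6
ee_pos: [0.5525, 0.2283, 0.037]
eef_rot: [-1.569, -0.002, -0.763]
force: [-0.0, 0.2, -0.4]
grip_width: 0.0155
```

Request:
{"api": "play_rows", "payload": {"twist": [[0, 0, 0], [0, 0, 0]], "travel": [[0, 0, -0.01], [0, 0, 0]], "grip": [0.8, 0.8]}}

```text
time_s: 10.8
ee_pos: [0.5525, 0.2283, 0.0369]
eef_rot: [-1.569, -0.002, -0.763]
force: [-2.8, -0.8, 5.6]
grip_width: 0.0155
```

Request:
{"api": "play_rows", "payload": {"twist": [[0, 0, 0], [0, 0, 0], [0, 0, 0], [0, 0, 0]], "travel": [[0, 0, 0.004], [0, 0, 0], [0, 0, 0], [0, 0, 0]], "grip": [0.6, 0.5, 0.45, 0.45]}}

```text
time_s: 11.2
ee_pos: [0.5525, 0.2282, 0.0366]
eef_rot: [-1.569, -0.002, -0.763]
force: [0.3, 0.0, 0.3]
grip_width: 0.0253
```

Run:
```python
from tgt import *
delta(np.r_[.5509,.2287,.0368],Rp)
P={n:ctrl.camera(n) for n in("wrist","scene")}
save(P["wrist"],"w10.png",(220,160,420,320),3.9)
```

```text
t 11.2 ee [0.5525 0.2282 0.0366] [-1.5694 -0.0024 -0.7631] w 0.02527664116433429 F [0.3081 0.0285 0.313 ]
shift mm [-1.5667  0.5029  0.2082] len 1.6585758173170073 units [-0.0313  0.0101  0.0042]
turn deg [ 0.0361  0.1536 -0.0184] units [ 0.0004  0.0017 -0.0002] rows>= 0.018490149051362117
```

View pics/w10.png

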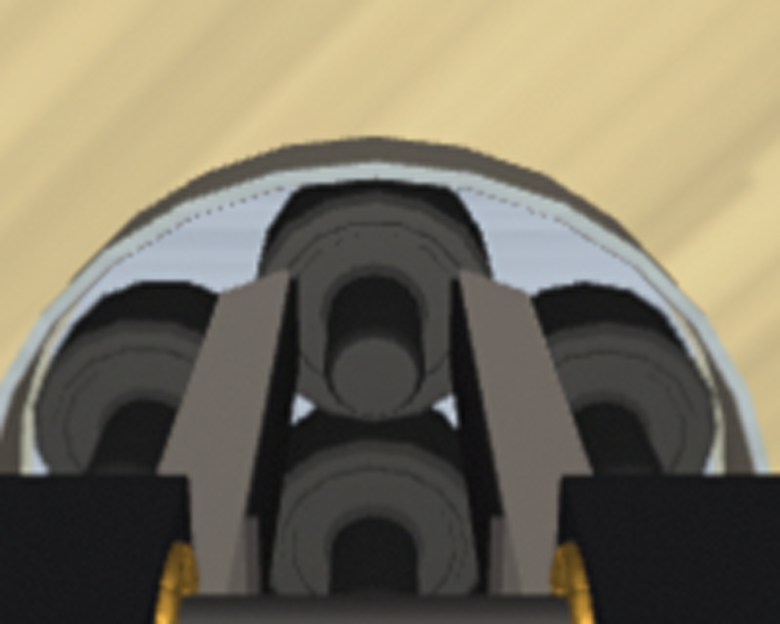

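Released cleanly: the knob at (375,370) in the crop stands midway between the pads. I now draw straight up.

Request:
{"api": "play_rows", "payload": {"twist": [[0, 0, 0], [0, 0, 0], [0, 0, 0], [0, 0, 0], [0, 0, 0], [0, 0, 0], [0, 0, 0], [0, 0, 0], [0, 0, 0], [0, 0, 0]], "travel": [[0, 0, 0.1], [0, 0, 0.2], [0, 0, 0.3], [0, 0, 0.4], [0, 0, 0.5], [-0.4, 0.2, 0.6], [-0.6, 0.3, 0.4], [-0.6, 0.3, 0.2], [-0.6, 0.3, 0], [0, 0, 0]], "grip": [0.45, 0.45, 0.45, 0.45, 0.45, 0.45, 0.45, 0.45, 0.45, 0.45]}}

```text
time_s: 12.3
ee_pos: [0.4403, 0.2847, 0.1737]
eef_rot: [-1.567, -0.003, -0.76]
force: [0.1, 0.9, -0.3]
grip_width: 0.0262
```

Run:
```python
from tgt import *
P={n:ctrl.camera(n) for n in("wrist","scene","top")}; pickle.dump(P,open("p11.pkl","wb"))
save(P["wrist"],"w11.png")
save(P["scene"],"s11.png",(230,130,430,330),3)
save(P["top"],"t11.png",(215,170,305,260),6)
```

```text
(no output)
```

View pics/w11.png

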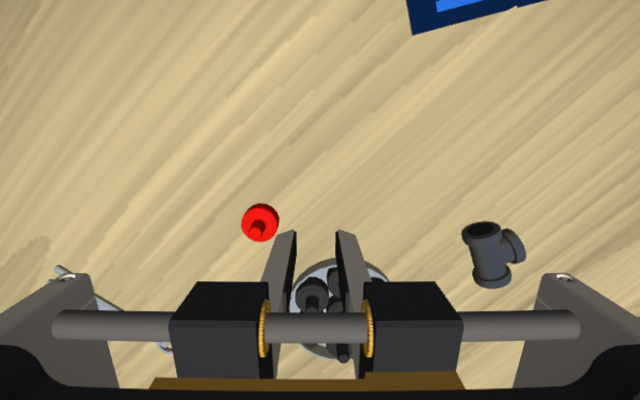

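View pics/s11.png

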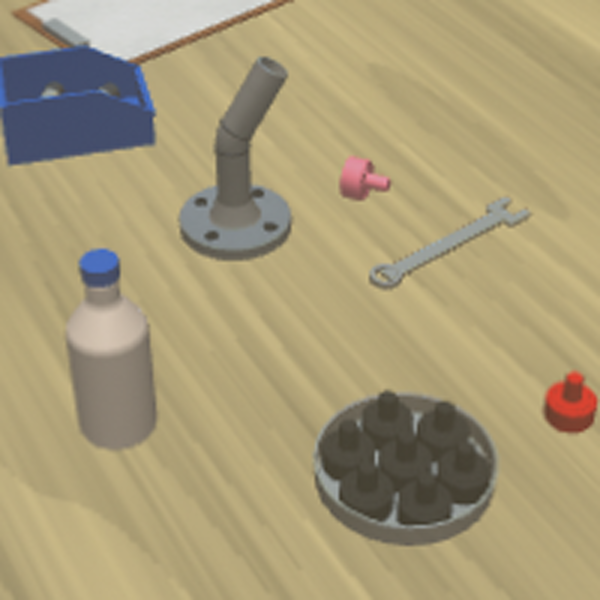

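View pics/t11.png

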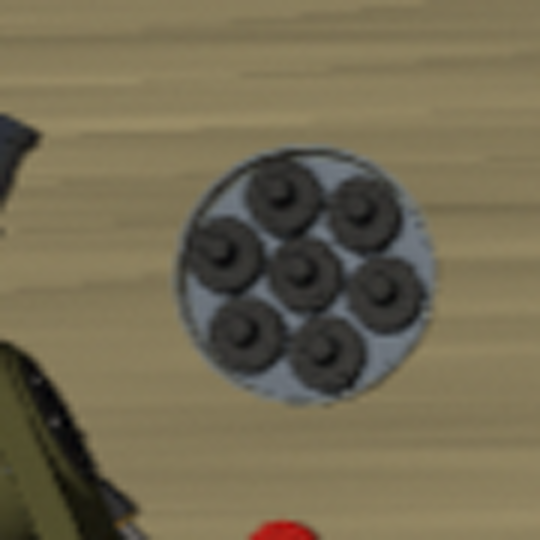

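The pictures show seven caps lying flat in the tin, with the new one at (245,330) in the top crop. The bend stands uncapped and the other things look unmoved, so I hand in.

```bash
python3 -c "
from station import ctrl
print(ctrl.hand_in())"
```

```text
the job is handed in; nothing more can be done
None
```

I pulled the dark cap straight off the slanted pipe end by its knob, set it knob up in the tin's free place and handed the job in at about 12.5 s of the 35 s. The lowering stopped at bottom contact with about 6 N. I then opened the fingers to 25 mm, rose straight up and drew back towards the robot.

**Last checks:** the final scene and top pictures show seven caps in one flat, evenly spaced layer. The bend stands uncapped where it was, and the bottle, bin, wrench and the red and pink look-alikes look unmoved. The tee was checked only in the wrist picture.

**What disagreed:** the scene and top cameras differed by about 5 mm on positions. I placed the cap by the wrist camera, which put it within about 1 mm of the place given by the neighbouring knobs. Measured from the tin's rim, the place came out 1 to 3 mm further outward.

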